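# Put the washed tub lid back under the lid holder's weighted arm

### The arm

A 6-joint arm with a two-finger parallel gripper is mounted at the origin on the work surface. World frame = base frame: x ahead of the robot, y to its left, z up, the work surface at z = 0. Lengths are in m, angles in rad, forces in N, time in s.
With the tool pointing down it reaches from about 0.3 to 0.875 m from the base axis. Payload 6.4 kg.
Tool frame: the origin (TCP) lies midway between the tips of the shut fingers; the grasp point (between the pads) lies 19 mm behind it (ctrl.tcp_to_grasp is the distance from the TCP to the grasp point, in m); z points along the fingers, y is the direction in which the jaws open and shut (so a half turn about z gives the same grasp; the last joint's range is limited). The gripper opens to 85 mm and grips with 20 to 120 N. Pads are 22 mm wide; open, the fingers measure 114 mm over their backs; the gripper's body (76 mm by 85 mm) begins 54 mm behind the grasp point. The pads swing forward as they close: fully open they stand 13 mm farther back than shut.
Start: joints at [-1.413, 0.181, 1.607, -0, 1.354, -0.206], TCP at [0.205, -0.537, 0.231] pointing down, gripper open.
Joint ranges: [-2.99, 2.99], [-0.89, 2.07], [0.3, 2.58], [-1.14, 4.28], [0, 2.63], [-3.12, 3.12]. Speed limits (rad/s): [2.57, 2.57, 3.01, 3.14, 3.14, 3.14].

### API

Orientations are given as a unit quaternion [w, x, y, z].
In Python, from bench import monitor, imaging, order, spotter, ctrl gives the robot as it stands.
- The arm moves only by the shell command python3 -m pendant 'ROWS'. ROWS is JSON, a list that holds one entry, the list of rows, each a list of 5 numbers: the shift along the world's x, y, z in mm, then the turn about the world's z in degrees, then the finger opening in mm, from 0 to 85.4. A call has 1 to 8 rows; each row shifts and turns the commanded pose from where the row before left it; what a row does not reach is not made up. A row lasts 1/8 s, in which the tool goes at most 62.5 mm and 10.7 degrees, less where a joint would pass 70% of its speed; a pose out of reach is approached as far as the arm can. A call with a gripper value outside its range is refused whole. The fingers move at their own pace and stop on an object; the grip force is fixed at half the most. Time passes only in rows, so rows that do not move let the fingers close. It gives the time, the measured TCP pose, the force and the opening at its end, in the units of the state.
- monitor.get_obs(): the state, without advancing time (a new reading comes with each control period).
- imaging.camera(name): name is "side" or "top" or "wrist"; returns a dict with "img" (420x560x3 uint8, red, green, blue), "vfov" (degrees; the focal length in pixels is half the picture's height over the tangent of half this angle, whatever the lens; pixels are square), "cx", "cy" (the principal point, pixels), "origin" and "orientation" of the camera in the world. Camera axes: x right, y down, z forward; pixel columns grow to the right and rows downward; lengths in m; the calibration is good to about 2 mm. A picture is of the moment at which its call begins. There is no depth.
- order.hand_in(): hands the job in, once; it reports no verdict.
Trained networks look in the newest picture that a camera, given by its name, has taken for a name from the list of things; names that differ only in an ending like _2 or _b are one class to them, and where a whole thing is asked for, a point or a joint stands for the part that bears it (a point fixed in the world has none). Each returns a list of dicts, best first, with "confidence" (0 to 1); they miss things now and then, are a little off and sometimes report something else, mostly with a low value. They report only what shows in the picture. A call takes as long as a camera call. They do not tell look-alikes from the thing itself.
- spotter.recognise(camera, thing): "at" ([x, y, z] in m, in the coordinates of the camera as it stood for that picture, good to about 4 mm: the middle of the surface that is visible of it).
- spotter.tip_of(camera, thing): "at" ([x, y, z] in m, in the coordinates of the camera as it stood for that picture, good to about 4 mm: a listed point, or the origin of a listed thing).
The state is a dict: "time_s": time; "q": joint angles; "dq": joint speeds; "joint_efforts": joint torques, N m; "eef_pos": TCP position; "eef_rot": TCP orientation; "wrist_force": force on the tool from outside, world axes, zero at the start; "torque": the same for the moment, N m; "opening": opening from 0.0 (shut) to 1.0 (fully open).
Only numpy, scipy, OpenCV 4.12 (cv2) and the standard library are available. Lean on these libraries where they do the work, as an engineer would, in place of code of your own. Each camera call takes 0.05 s, during which the arm holds its last target. There are 200 camera calls.

### The job

Take the blue lid out of the draining rack and lay it flat on the open counter, gasket side down, because it has to go into the lid holder level. Then slide it onto the blue pile in the lid holder from the open front, under the upturned lip so that the weighted arm rides up on it, and push it fully home, square on the pile with the arm holding it down. Leave the other lids and the things on the counter where they are.

Things in the scene. Friction and masses are not known exactly. Their poses are not given: they have to be found in the camera images.
- lid_blue_center (a point): centre of the blue snap lid to put away, a flat plate 110 x 64 x 10 mm, about 45 g, washed and standing on a short end in one of the rack's three slots. Axes: x along the 110 mm length (points down in the rack), y along the 64 mm width, z out of its outer face (the underside, -z, has a white gasket ring). In the rack z points along the rack's +x. Right way up: z up
- lid_green_center (a point): a green lid of the same size standing in another slot of the rack (stays there); centre
- lid_orange_center (a point): an orange lid of the same size standing in another slot of the rack (stays there); centre
- rack: white draining rack 186 x 92 mm, fixed. Origin: centre of its underside. Three slots along its x at -54, 0, +54 mm; a lid stands across the row on the 4 mm floor (its top 114 mm above the counter) between two wire hoops 60 mm high with 14 mm between the wires; tray rim 16 mm high. A clear patch of counter, over 200 x 200 mm, lies between rack and holder
- holder: stainless lid holder, fixed. Origin: centre of its underside, below the pile's centre; x to its back, -x is the open front. Base 134 x 86 mm, 6 thick, x = -63 to +71 mm; back stop face at x = +57, 60 high; side guides 72 apart, 60 high, from x = -2 to the back stop, flared to 84 apart at x = -18; open-sided in front of that. Holds three blue lids, pile top 36 mm above the counter
- holder_home (a point): where the centre of the lid belongs when it is home: in the middle on top of the pile of three, 41 mm above the counter; axes as the holder's (x to the back). A lid against the rigid back stop is 2 mm beyond it, which is fine. Sliding a lid in takes about 3 to 8 N
- hold_arm (a joint): the holder's weighted arm, hinged at the back (axis along the holder's y at x = +72 mm, 57 mm up). It always falls back by its weight (about 1.3 N at the nose) and does not stay open. rad: 0 = nose on the pile of three lids, grows as it lifts, about 0.14 with a fourth lid under it; limit 1.2. The nose is a round bar 52 mm wide at x = 0
- lip_edge (a point): middle of the front edge of the arm's upturned lip (44 mm wide, slopes 36 degrees): at rest 33 mm in front of the nose and 22 mm above the pile, so a lid slid back along the pile's top meets the slope from below and lifts the arm. The front 22 mm of the pile are clear of the lip
- pile1_center (a point): lowest blue lid of the pile in the holder, same size; centre, 11 mm above the counter
- pile2_center (a point): middle lid of the pile; centre, 21 mm above the counter
- pile3_center (a point): top lid of the pile; centre, 31 mm above the counter
- tumbler: black tumbler standing mouth down, 75 mm diameter, 80 mm high; origin: centre of its underside
- tumbler_pair: two stacked black tumblers, 75 mm diameter, 142 mm high; origin: centre of the underside
- soy_bottle: amber soy sauce bottle, 54 mm diameter, 150 mm high; origin: centre of the underside
- chili_jar: chili jar with steel cap, 56 mm diameter, 85 mm high; origin: centre of the underside
- tubs: two nested empty white tubs, 107 x 61 mm, 62 mm high; origin: centre of the underside
- chopstick_box: wooden chopstick box with lid, 250 x 80 mm, 80 mm high, its length along its x; origin: centre of the underside
Not all that is in view belongs to the job. What is shaped like the part that bears pile3_center but yellow is not meant.

How it is judged:
On the way, in this order (a step that is already met when the one before it is completed fails the run):
1. the blue lid is out of the rack and lies flat on the counter, gasket side down, let go (height (world z) of lid_blue_center below 0.009 m and angle between lid_blue_center's own z axis and vertical below 0.1 rad and contact force between the fingers and lid_blue below 0.1 N), for 0.2 s.
2. the lid's leading end is under the nose of the arm, which rides on it (value of joint hold_arm above 0.09 rad and contact force between hold_arm and lid_blue above 0.2 N and x of lid_blue_center in the frame of holder_home above -0.055 m and angle between lid_blue_center's own z axis and vertical below 0.2 rad), for 0.1 s.
At the end, for the whole second after the job is handed in: the blue lid lies flat (0.06 rad), gasket down and at rest on the pile, its centre within 5 mm lengthwise, 7 mm sideways, 3 mm in height of holder_home, square within 0.14 rad, the arm pressing on it; the three piled lids still within 9 mm of the middle of the holder (x of lid_blue_center in the frame of holder_home between -0.005 and 0.005 m and y of lid_blue_center in the frame of holder_home between -0.007 and 0.007 m and z of lid_blue_center in the frame of holder_home between -0.003 and 0.003 m and angle between lid_blue_center's own z axis and vertical below 0.06 rad and angle between the x axis of lid_blue_center and the x axis of holder_home, either way round below 0.14 rad and contact force between hold_arm and lid_blue above 0.3 N and value of joint hold_arm between 0.09 and 0.2 rad and linear speed of lid_blue below 0.01 m/s and horizontal distance between each of pile1_center, pile2_center, pile3_center and holder_home below 0.009 m); the robot touches nothing.
It fails at once if the green or orange lid is disturbed in the rack (moved over 25 mm) (distance of any of lid_green_center, lid_orange_center from where it was at the start of the episode above 0.025 m).
It fails at once if a bystander on the counter is moved by more than 30 mm (distance of any of tumbler, tumbler_pair, soy_bottle, chili_jar, tubs, chopstick_box from where it was at the start of the episode above 0.03 m).
It also fails if it takes over 66 s, if anything falls off the work surface, if the arm or the gripper's body presses on something with over 40 N, if the wrist force passes 120 N, or if a joint passes its speed limit or range.

## Working session

There is one attempt and no reset: what is moved stays moved. The work goes in short steps, Python scripts to look and compute and a shell command to move; the robot and the scene stay as the last step left them, time stands still between calls to the robot, and variables do not carry over. Pictures are saved under pics/ and viewed, about 8 in all and at most 12, crops included, and the job is handed in when it is done.

```bash
mkdir -p pics
cat > h.py <<'E'
import numpy as np,cv2
from scipy.spatial.transform import Rotation as R
from bench import monitor, imaging, order, spotter, ctrl
def rot(q): return R.from_quat([q[1],q[2],q[3],q[0]])
def cam(n,f=None):
    c=imaging.camera(n)
    if f: cv2.imwrite(f'pics/{f}.png',cv2.cvtColor(c['img'],cv2.COLOR_RGB2BGR))
    return c
def c2w(c,p): return rot(c['orientation']).apply(p)+np.array(c['origin'])
def foc(c): return 210/np.tan(np.radians(c['vfov']/2))
def w2p(c,p):
    v=rot(c['orientation']).inv().apply(np.array(p)-c['origin']);f=foc(c)
    return np.array([c['cx']+f*v[0]/v[2],c['cy']+f*v[1]/v[2]])
def ray(c,u,v,z):
    d=rot(c['orientation']).apply([(u-c['cx'])/foc(c),(v-c['cy'])/foc(c),1]);o=np.array(c['origin'])
    return o+d*(z-o[2])/d[2]
def find(c,n,t,fn='tip_of',k=3):
    for r in getattr(spotter,fn)(n,t)[:k]:
        w=c2w(c,r['at']); print(n,t,round(r['confidence'],2),w.round(3),w2p(c,w).round())
E
python3 - <<'E'
from h import *
ims=[]
for n in ['top','side']:
    c=cam(n,'a_'+n); print(n,np.round(c['origin'],3),c['vfov'])
    for t in ['lid_blue_center','lid_green_center','lid_orange_center','rack','holder','holder_home','pile3_center','lip_edge','tumbler','tumbler_pair','soy_bottle','chili_jar','tubs','chopstick_box']:
        find(c,n,t,k=2)
    ims.append(c['img'])
E
```

```text
top [ 0.408 -0.009  1.372] 47.89210558144951
top lid_blue_center 0.53 [ 0.484 -0.281  0.063] [387. 228.]
top lid_green_center 0.46 [ 0.542 -0.278  0.062] [386. 208.]
top lid_orange_center 0.47 [ 0.59  -0.283  0.065] [388. 190.]
top rack 0.94 [ 0.544 -0.274 -0.004] [380. 209.]
top holder 0.7 [ 0.719 -0.226  0.006] [364. 149.]
top holder 0.57 [ 0.601  0.235 -0.004] [206. 186.]
top holder_home 0.71 [0.601 0.232 0.04 ] [205. 184.]
top pile3_center 0.86 [0.448 0.178 0.006] [223. 239.]
top pile3_center 0.69 [0.602 0.232 0.027] [206. 184.]
top lip_edge 0.91 [0.567 0.232 0.06 ] [203. 195.]
top lip_edge 0.56 [ 0.626  0.403 -0.   ] [150. 177.]
top tumbler 0.77 [ 0.679 -0.097 -0.001] [320. 162.]
top tumbler_pair 0.61 [0.747 0.021 0.001] [280. 138.]
top soy_bottle 0.97 [ 0.718 -0.229  0.003] [365. 149.]
top soy_bottle 0.18 [ 0.412  0.352 -0.004] [164. 250.]
top chili_jar 0.87 [ 0.411  0.35  -0.002] [165. 250.]
top tubs 0.59 [ 0.317 -0.419 -0.002] [431. 289.]
top chopstick_box 0.76 [0.627 0.404 0.001] [149. 176.]
side [0.077 0.769 0.637] 54.88777805198289
side lid_blue_center 0.72 [ 0.483 -0.277 
[... 249 characters left out ...]
81.]
side holder 0.69 [0.599 0.225 0.002] [191. 267.]
side holder_home 0.63 [0.6   0.234 0.042] [186. 256.]
side pile3_center 0.89 [0.767 0.212 0.005] [141. 243.]
side pile3_center 0.82 [0.595 0.233 0.031] [188. 260.]
side lip_edge 0.78 [0.567 0.23  0.06 ] [198. 253.]
side tumbler 0.9 [ 0.676 -0.097 -0.   ] [237. 197.]
side tumbler_pair 0.89 [0.746 0.029 0.004] [193. 211.]
side soy_bottle 0.85 [ 0.715 -0.228 -0.001] [249. 177.]
side soy_bottle 0.26 [0.6   0.233 0.041] [186. 256.]
side chili_jar 0.87 [0.414 0.35  0.002] [226. 334.]
side chili_jar 0.16 [ 0.534 -0.275  0.06 ] [305. 166.]
side tubs 0.49 [ 0.315 -0.422 -0.003] [384. 179.]
side chopstick_box 0.84 [ 0.625  0.406 -0.005] [126. 317.]
```

View pics/a_top.png

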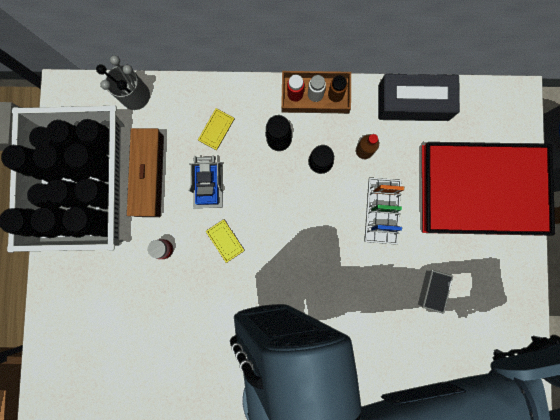

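View pics/a_side.png

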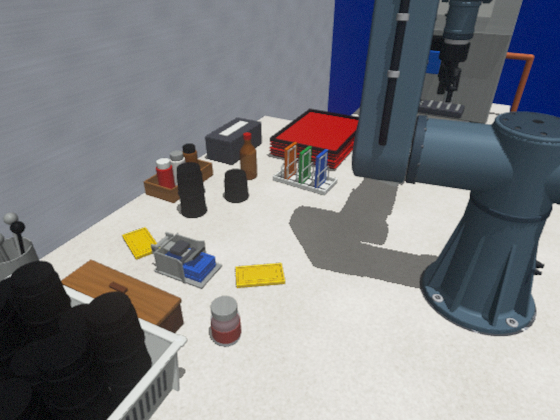

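Top view: rack at (385,209) with orange (388,188), green (386,208) and blue (387,228) lids. The holder is at (206,184), opening toward the robot. The yellow look-alikes lie at (216,128) and (225,240). Things that could be taken for the blue lid are the green lid, the orange lid, the yellow lids, and the blue pile at (206,190). By the description it is the one in the rack at (387,228). The close crop comes next, to check which face has the gasket.

Run:
```python
import cv2,numpy as np
s=cv2.imread('pics/a_side.png');t=cv2.imread('pics/a_top.png')
r=lambda im,x,y,w,h:cv2.resize(im[y:y+h,x:x+w],(400,400*h//w),interpolation=cv2.INTER_CUBIC)
a=np.hstack([r(s,265,135,80,60),r(t,350,170,80,60)])
b=np.hstack([r(s,145,225,80,60),r(t,166,150,80,60)])
cv2.imwrite('pics/crop1.png',np.vstack([a,b]))
```

```text
(no output)
```

View pics/crop1.png

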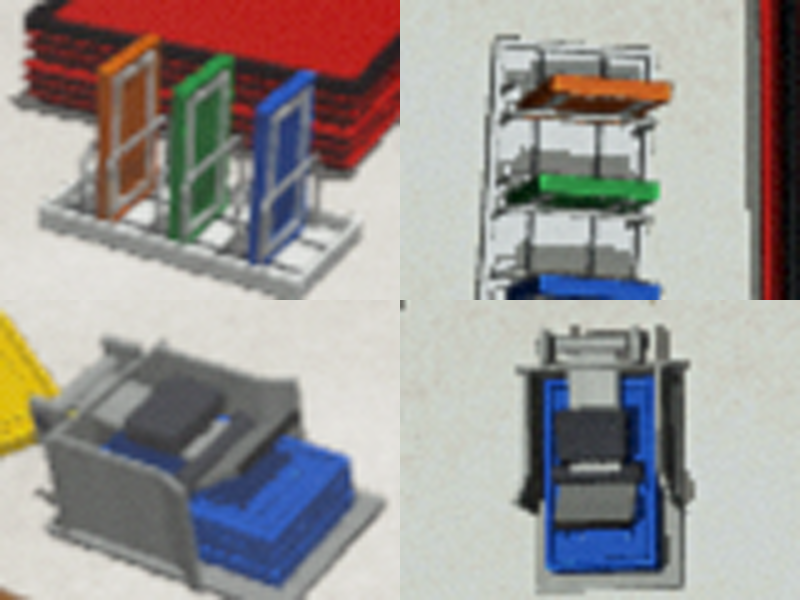

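The close crop confirms the choice: the blue lid at (290,165 in the crop) stands nearest the robot, with its white ring on the face towards −x. So its z axis is world +x, and its top has to fall towards −x. The holder's open front also faces −x. I'll approach above the blue lid now.

```bash
python3 - <<'E'
from h import *
o=monitor.get_obs(); print(o['eef_pos'],rot(o['eef_rot']).as_matrix().round(3),o['opening'],ctrl.tcp_to_grasp)
E
python3 -m pendant '[[[0,0,10,0,85],[40,40,10,0,85],[50,50,10,0,85],[50,50,0,0,85],[50,50,0,0,85],[50,47,0,0,85],[40,20,0,0,85],[0,0,0,0,85]]]'
python3 - <<'E'
from h import *
o=monitor.get_obs(); print(o['eef_pos'],rot(o['eef_rot']).as_matrix().round(3))
c=cam('wrist','b_wrist')
for t in ['lid_blue_center','lid_green_center','lid_orange_center','rack']: find(c,'wrist',t,k=2)
E
```

```text
[ 0.20461598 -0.53735901  0.2312689 ] [[ 0.935  0.356  0.   ]
 [ 0.356 -0.935  0.   ]
 [ 0.    -0.    -1.   ]] 1.002727192712827 0.0187
time_s: 2.5
eef_pos: [0.4647, -0.3006, 0.2609]
eef_rot: [0.0, 0.983, 0.183, 0.001]
wrist_force: [0.4, 0.2, -1.1]
opening: 0.994
[ 0.4646838  -0.30058632  0.26092892] [[ 0.933  0.36   0.001]
 [ 0.36  -0.933 -0.001]
 [ 0.001  0.001 -1.   ]]
wrist lid_blue_center 0.72 [ 0.484 -0.277  0.057] [265. 159.]
wrist lid_orange_center 0.88 [ 0.591 -0.284  0.061] [309.  60.]
wrist rack 0.87 [ 0.535 -0.282 -0.002] [285. 114.]
```

View pics/b_wrist.png

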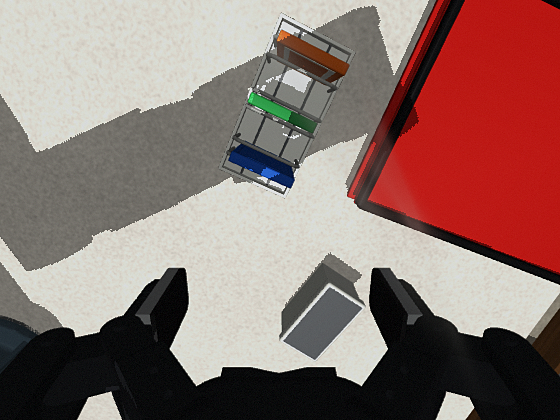

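The wrist view shows the rack with blue (262,165), green (282,112) and orange (312,55). Next I'll work out the rack's yaw from the rim corners and the lid's top edge.

Run:
```python
from h import *
c=imaging.camera('wrist')
P=[ray(c,u,v,.016)[:2] for u,v in [(282,14),(355,45),(222,175),(286,195)]]
print(np.round(P,3)); 
for a,b in [(2,0),(3,1),(0,1),(2,3)]: d=P[b]-P[a]; print(np.degrees(np.arctan2(d[1],d[0])),np.linalg.norm(d))
for n,ci in [('wrist',c),('top',imaging.camera('top'))]:
  hsv=cv2.cvtColor(ci['img'],cv2.COLOR_RGB2HSV)
  for t,lo,hi in [('blue',105,125),('green',50,75),('orange',5,18)]:
    m=cv2.inRange(hsv,(lo,140,60),(hi,255,255))
    x={'blue':.484,'green':.538,'orange':.59}[t]
    p=w2p(ci,(x,-.28,.09)).astype(int); k=np.zeros_like(m); cv2.circle(k,tuple(int(v) for v in p),45,255,-1)
    n_,l,s,ce=cv2.connectedComponentsWithStats(m&k); 
    if n_<2: print(n,t,'none');continue
    i=1+s[1:,4].argmax(); ys,xs=np.where(l==i)
    # upper edge of blob = far top edge for top cam
    W=np.array([ray(ci,u,v,.114)[:2] for u,v in zip(xs,ys)])
    # far (max x) boundary as function of y
    b=np.round(W[:,1]/.004).astype(int); E=np.array([W[b==k][W[b==k][:,0].argmax()] for k in np.unique(b)])
    f=np.polyfit(E[2:-2,1],E[2:-2,0],1); print(n,t,'edge x at mid',np.polyval(f,-.28).round(4),'yaw',np.degrees(np.arctan(-f[0])).round(2),'yrange',W[:,1].min().round(3),W[:,1].max().round(3),s[i,4])
```

```text
[[ 0.626 -0.245]
 [ 0.627 -0.331]
 [ 0.436 -0.238]
 [ 0.441 -0.321]]
-2.0763107369595795 0.1897431350034719
-2.8569365850384365 0.1861786539967034
-89.58444978510273 0.08582302344120185
-87.05334819375658 0.08352612522473361
wrist blue edge x at mid 0.487 yaw -3.72 yrange -0.309 -0.246 768
wrist green edge x at mid 0.5396 yaw -4.0 yrange -0.301 -0.246 637
wrist orange edge x at mid 0.5937 yaw -3.58 yrange -0.315 -0.252 993
top blue edge x at mid 0.4874 yaw -1.62 yrange -0.307 -0.246 87
top green edge x at mid 0.5406 yaw -5.75 yrange -0.307 -0.246 81
top orange edge x at mid 0.5952 yaw -3.88 yrange -0.313 -0.246 94
```

```bash
python3 -m pendant '[[[5,5,0,9.4,40],[4,5,0,9.4,40],[4,5,0,9.4,40],[4,5,0,9.4,40],[0,4,0,9.4,40],[0,0,0,9.4,40],[0,0,0,9.6,40],[0,0,-20,0,40]]]'
python3 - <<'E'
from h import *
o=monitor.get_obs(); print(o['eef_pos'],rot(o['eef_rot']).as_matrix().round(3),o['q'].round(2) if hasattr(o['q'],'round') else o['q'])
c=cam('wrist','c_wrist')
for t in ['lid_blue_center']: find(c,'wrist',t,k=2)
E
```

```text
time_s: 3.85
eef_pos: [0.4797, -0.2799, 0.2416]
eef_rot: [0.002, 0.726, 0.688, 0.0]
wrist_force: [0.3, -1.1, -0.3]
opening: 0.469
[ 0.47965764 -0.27993745  0.24164221] [[ 0.055  0.999  0.003]
 [ 0.999 -0.055 -0.003]
 [-0.002  0.003 -1.   ]] [-0.74  0.13  1.65 -0.    1.36 -0.69]
```

View pics/c_wrist.png

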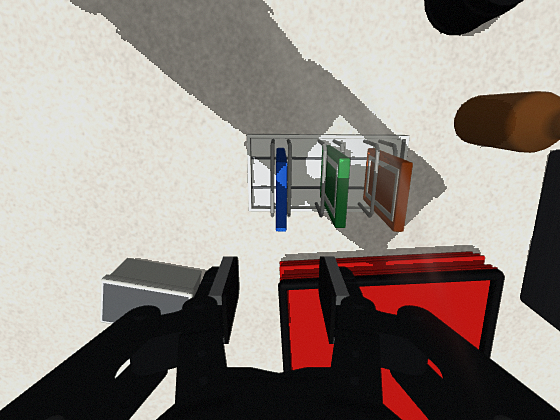

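The wrist view shows the blue lid edge-on at column 281, with the open fingers centred on the same column. Going down to grip.

```bash
python3 -m pendant '[[[1,2,-50,0,40],[0,0,-50,0,40],[0,0,-40,0,40],[0,0,-20,0,40],[0,0,0,0,40],[0,0,0,0,40]]]'
python3 -m pendant '[[[0,0,0,0,5],[0,0,0,0,5],[0,0,0,0,5],[0,0,0,0,5]]]'
```

```text
time_s: 4.7
eef_pos: [0.481, -0.2774, 0.0815]
eef_rot: [0.001, 0.726, 0.687, 0.0]
wrist_force: [-0.4, -1.1, -0.7]
opening: 0.469
time_s: 5.2
eef_pos: [0.4812, -0.2772, 0.0814]
eef_rot: [0.001, 0.726, 0.687, 0.0]
wrist_force: [-0.4, 0.8, 6.3]
opening: 0.109
```

```bash
python3 -m pendant '[[[0,0,30,0,5],[0,0,50,0,5],[0,0,50,0,5],[0,40,0,0,5],[10,50,0,0,5],[10,50,0,0,5],[10,50,0,0,5],[10,50,0,0,5]]]'
python3 -m pendant '[[[0,17,0,0,5],[0,0,-50,0,5],[0,0,-50,0,5],[0,0,-20,0,5],[0,0,-6,0,5],[0,0,-3,0,5],[0,0,-2,0,5],[0,0,0,0,5]]]'
```

```text
time_s: 6.2
eef_pos: [0.5202, -0.0347, 0.2101]
eef_rot: [0.0, 0.726, 0.687, -0.0]
wrist_force: [0.5, -0.6, -0.5]
opening: 0.105
time_s: 7.2
eef_pos: [0.5209, -0.0196, 0.0798]
eef_rot: [0.001, 0.726, 0.687, 0.0]
wrist_force: [-0.0, 0.0, -0.5]
opening: 0.107
```

Run:
```python
from h import *
c=cam('side','d_side'); find(c,'side','lid_blue_center',k=2)
print(monitor.get_obs()['wrist_force'])
p=w2p(c,(.52,-.02,.06)).astype(int); im=cv2.imread('pics/d_side.png')
x,y=p[0]-80,p[1]-70
cv2.imwrite('pics/d_crop.png',cv2.resize(im[max(y,0):y+120,x:x+160],(640,480)))
```

```text
side lid_blue_center 0.88 [ 0.521 -0.02   0.063] [269. 205.]
[-0.9134121   0.76954437 -0.21906358]
```

View pics/d_crop.png

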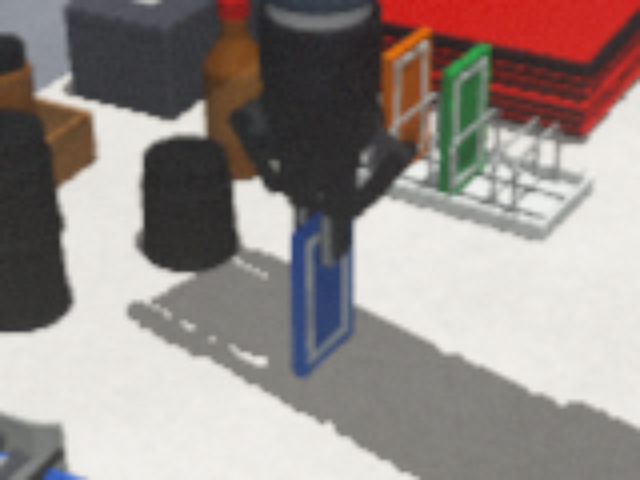

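The crop shows the lid held upright in the fingers just above the counter at (320,300), ring face towards −x. I'll lower it until it touches.

```bash
python3 -m pendant '[[[0,0,-1.5,0,5],[0,0,-1,0,5],[0,0,0,0,5]]]'
```

```text
time_s: 7.68
eef_pos: [0.5208, -0.0194, 0.0774]
eef_rot: [0.0, 0.726, 0.687, 0.0]
wrist_force: [-1.0, -0.2, 5.8]
opening: 0.11
```

```bash
python3 -m pendant '[[[0,0,0,0,25],[0,0,0,0,60],[0,0,0,0,85],[0,0,0,0,85],[0,0,5,0,85],[0,0,6,0,85],[0,0,0,0,85]]]'
python3 -m pendant '[[[-15,0,0,0,85],[-15,0,0,0,85],[-6,0,0,0,85],[-6,0,0,0,85],[-6,0,0,0,85],[-4,0,0,0,85],[0,0,0,0,85],[0,0,0,0,85]]]'
python3 - <<'E'
from h import *
c=cam('side','e_side'); find(c,'side','lid_blue_center',k=2)
im=cv2.imread('pics/e_side.png')
cv2.imwrite('pics/e_crop.png',cv2.resize(im[135:285,180:380],(800,600)))
E
```

```text
time_s: 8.55
eef_pos: [0.5209, -0.0196, 0.0884]
eef_rot: [0.001, 0.726, 0.687, 0.0]
wrist_force: [-0.5, 0.5, 0.2]
opening: 0.996
time_s: 9.55
eef_pos: [0.4685, -0.0195, 0.0876]
eef_rot: [0.0, 0.726, 0.687, 0.0]
wrist_force: [-0.1, 0.2, -0.2]
opening: 1.001
side lid_blue_center 0.77 [ 0.457 -0.017  0.006] [290. 229.]
side lid_blue_center 0.49 [ 0.309 -0.42  -0.   ] [386. 179.]
```

View pics/e_crop.png

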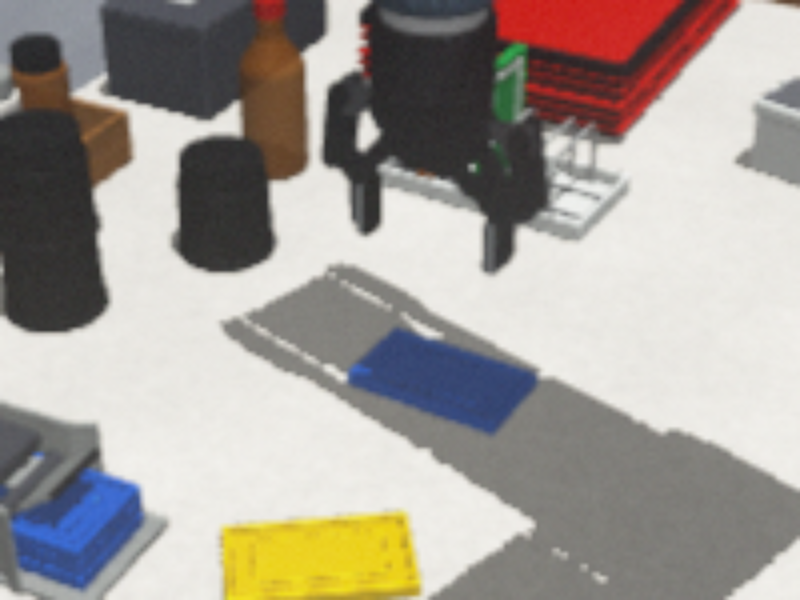

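The lid lies flat at (445,380) in the crop, outer face up, with the gripper clear of it. Next I'll lift, turn the jaws across the lid's width, and measure the lid and the holder.

```bash
python3 -m pendant '[[[0,0,40,0,85],[0,0,50,-10,85],[-10,10,50,-10,85],[-10,10,20,-10,85],[-10,10,0,-10,85],[-10,10,0,-10,85],[-10,10,0,-10,85],[0,0,0,-10,85]]]'
python3 -m pendant '[[[0,0,0,-10,85],[0,0,0,-7,85],[0,0,0,0,85]]]'
python3 - <<'E'
from h import *
o=monitor.get_obs(); print(o['eef_pos'],rot(o['eef_rot']).as_matrix().round(3),np.round(o['q'],2))
for n in ['wrist','top']:
  c=cam(n,'f_'+n)
  for t in ['lid_blue_center','pile3_center','holder','lip_edge','holder_home']: find(c,n,t,k=2)
  hsv=cv2.cvtColor(c['img'],cv2.COLOR_RGB2HSV); m=cv2.inRange(hsv,(105,120,50),(125,255,255))
  n_,l,s,ce=cv2.connectedComponentsWithStats(m)
  for i in range(1,n_):
    if s[i,4]<100: continue
    ys,xs=np.where(l==i); h=.01 if ray(c,*ce[i],.01)[1]<.12 else .036
    W=np.array([ray(c,u,v,h)[:2] for u,v in zip(xs,ys)])
    r=cv2.minAreaRect((W*1000).astype(np.float32)); print(n,s[i],'rect mm',np.round(r[0]),np.round(r[1]),round(r[2],1))
E
```

```text
time_s: 10.65
eef_pos: [0.4178, 0.0312, 0.2476]
eef_rot: [-0.0, 0.99, 0.144, 0.0]
wrist_force: [-0.2, -0.2, 0.0]
opening: 0.993
time_s: 11.02
eef_pos: [0.4183, 0.0306, 0.2475]
eef_rot: [-0.0, 1.0, -0.001, -0.0]
wrist_force: [-0.2, -0.4, 0.8]
opening: 0.994
[0.41834631 0.03061941 0.24753752] [[ 1.    -0.002 -0.   ]
 [-0.002 -1.     0.   ]
 [-0.    -0.    -1.   ]] [-0.21 -0.2   1.95  0.    1.39  1.36]
wrist lid_blue_center 0.95 [ 0.456 -0.017  0.004] [318. 144.]
wrist pile3_center 0.72 [0.439 0.18  0.004] [155. 158.]
wrist holder 0.72 [ 0.596  0.232 -0.002] [92. 13.]
wrist lip_edge 0.86 [0.561 0.231 0.057] [65. 37.]
wrist [  49    0   72   65 2248] rect mm [567. 226.] [56. 68.] 2.8
wrist [ 289   95   61   96 4752] rect mm [456. -16.] [ 63. 109.] 87.4
top lid_blue_center 0.73 [ 0.458 -0.021  0.008] [292. 237.]
top pile3_center 0.96 [0.768 0.211 0.007] [216. 130.]
top pile3_center 0.83 [0.446 0.178 0.008] [224. 239.]
top holder 0.68 [ 0.602  0.232 -0.003] [208. 186.]
top lip_edge 0.77 [0.566 0.226 0.058] [205. 195.]
top holder_home 0.62 [0.6   0.232 0.04 ] [205. 185.]
top [194 165  24  40 458] rect mm [601. 231.] [113.  66.] 2.2
top [281 217  22  27 240] rect mm [477. -18.] [75. 61.] 1.0
```

View pics/f_wrist.png

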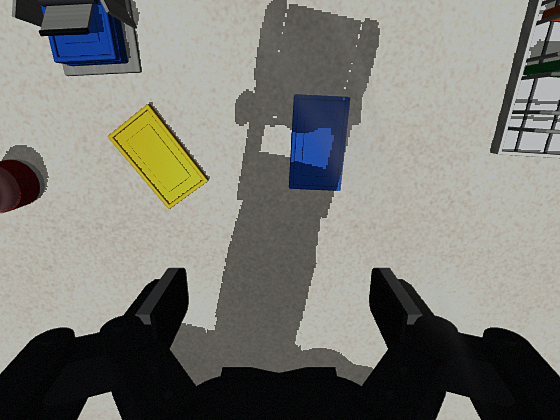

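The wrist view shows the lid at (318,144), the holder's front at (90,40) and the yellow lid off to the left at (158,155). Measurements:
- **Lid:** centre (0.456, −0.016), yaw −2.6°, size 109×63 mm, which matches the description.
- **Holder:** home (0.600, 0.232), yaw about +2.5°.

I'll grip 40 mm behind the lid's centre.

```bash
python3 -m pendant '[[[-2,-45,0,-2.6,85],[0,0,-60,0,85],[0,0,-60,0,85],[0,0,-60,0,85],[0,0,-40,0,85],[0,0,-20,0,85],[0,0,-6,0,85],[0,0,0,0,85]]]'
python3 - <<'E'
from h import *
c=cam('wrist','g_wrist');o=monitor.get_obs(); print(o['eef_pos'],o['wrist_force'])
find(c,'wrist','lid_blue_center')
E
```

```text
time_s: 12.62
eef_pos: [0.4166, -0.0145, 0.0018]
eef_rot: [0.0, 1.0, -0.024, 0.0]
wrist_force: [-0.2, -0.5, 0.4]
opening: 0.994
[ 0.4170531  -0.01464163  0.00227305] [-0.26200052 -0.32696754  1.27984222]
wrist lid_blue_center 0.68 [ 0.458 -0.017  0.001] [279. 189.]
```

View pics/g_wrist.png

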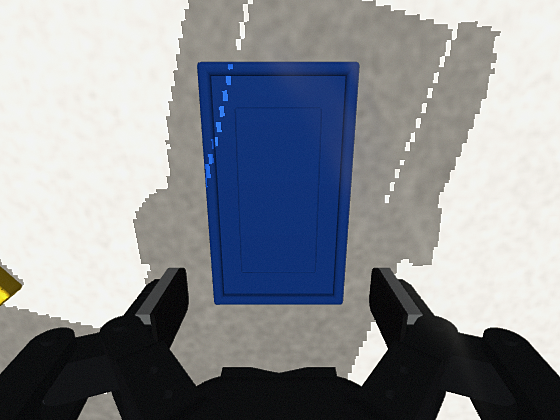

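Run:
```python
from h import *
c=imaging.camera('wrist')
print(ray(c,279,303,.01),ray(c,277,63,.01),w2p(c,(.417,-.0145+.0425,.014)),w2p(c,(.417,-.0145-.0425,.014)),np.round(c['origin'],3))
```

```text
[ 0.40285963 -0.01469708  0.01      ] [ 0.51099189 -0.01896685  0.01      ] [186.80658166 285.64409051] [368.28327964 277.98290846] [ 0.493 -0.019  0.145]
```

```bash
python3 -m pendant '[[[0,0,-4,0,85],[0,0,-2,0,85],[0,0,0,0,85]]]'
python3 -m pendant '[[[0,0,0,0,60],[0,0,0,0,55],[0,0,0,0,55],[0,0,0,0,55]]]'
```

```text
time_s: 13.15
eef_pos: [0.4162, -0.0144, -0.0046]
eef_rot: [-0.0, 1.0, -0.024, -0.0]
wrist_force: [-0.5, 0.4, 0.1]
opening: 0.998
time_s: 13.65
eef_pos: [0.4165, -0.0145, -0.0039]
eef_rot: [0.0, 1.0, -0.024, 0.0]
wrist_force: [-1.8, 0.3, 7.4]
opening: 0.728
```

```bash
python3 -m pendant '[[[0,0,10,0,55],[0,0,30,0,55],[0,0,40,0,55],[2,50,0,2.6,55],[4,50,0,2.5,55],[4,50,0,0,55],[4,50,0,0,55],[0,39,0,0,55]]]'
python3 -m pendant '[[[0,0,0,0,55],[0,0,0,0,55]]]'
python3 - <<'E'
from h import *
o=monitor.get_obs(); print(o['eef_pos'],rot(o['eef_rot']).as_matrix()[:,0].round(3),o['wrist_force'])
c=cam('side','i_side'); find(c,'side','lid_blue_center')
p=w2p(c,(.5,.228,.06)).astype(int); im=cv2.imread('pics/i_side.png'); x,y=max(p[0]-100,0),p[1]-75
cv2.imwrite('pics/i_crop.png',np.vstack([cv2.resize(im[y:y+150,x:x+200],(800,600),interpolation=cv2.INTER_CUBIC)]))
c=cam('wrist','i_wrist')
for t in ['lid_blue_center','lip_edge','holder','pile3_center']: find(c,'wrist',t)
E
```

```text
time_s: 14.65
eef_pos: [0.4304, 0.2266, 0.0761]
eef_rot: [-0.0, 1.0, 0.021, 0.0]
wrist_force: [0.3, -0.7, -0.5]
opening: 0.724
time_s: 14.9
eef_pos: [0.43, 0.2243, 0.0756]
eef_rot: [0.0, 1.0, 0.021, -0.0]
wrist_force: [-1.1, -0.4, -0.3]
opening: 0.726
[0.42999313 0.22431612 0.075602  ] [ 0.999  0.042 -0.   ] [-1.13977943 -0.41817186 -0.25664949]
side lid_blue_center 0.64 [0.468 0.226 0.089] [235. 256.]
wrist lid_blue_center 0.92 [0.47  0.225 0.084] [278. 198.]
```

View pics/i_crop.png

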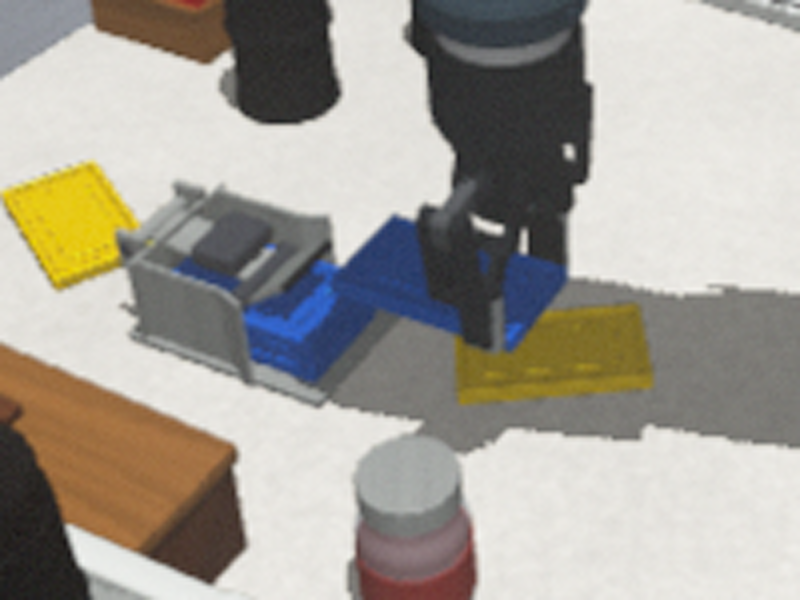

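View pics/i_wrist.png

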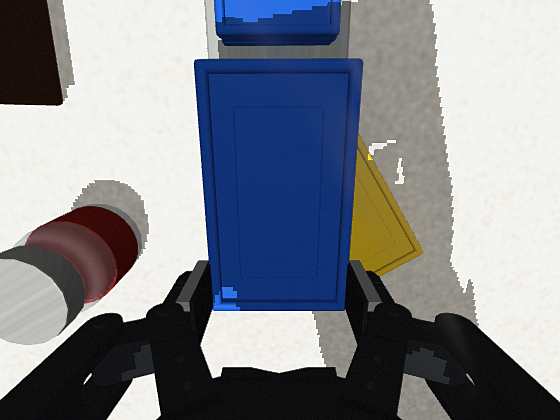

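The lid is held level at its rear end (side crop (450,270)). In the wrist view the pile's front edge spans columns 217–338, in line with the lid's centre column at 278. I'll check the numbers before going in.

Run:
```python
from h import *
c=imaging.camera('wrist')
L=[ray(c,u,v,.089)[:2] for u,v in [(195,59),(363,59),(214,310),(345,310)]]
P=[ray(c,u,v,.036)[:2] for u,v in [(216,38),(338,38)]]
a=np.radians(2.5);H=np.array([.6,.232]);M=np.array([[np.cos(a),np.sin(a)],[-np.sin(a),np.cos(a)]])
for q in L+P: print(q.round(4),'holder frame mm',(M@(q-H)*1000).round(1))
```

```text
[0.5235 0.2584] holder frame mm [-75.3  29.7]
[0.526  0.1961] holder frame mm [-75.5 -32.7]
[0.4149 0.2537] holder frame mm [-183.9   29.7]
[0.4175 0.1914] holder frame mm [-184.1  -32.6]
[0.5408 0.2603] holder frame mm [-57.9  30.8]
[0.5433 0.1975] holder frame mm [-58.1 -32. ]
```

```bash
python3 -m pendant '[[[0,1,-30,0,55],[0,0,-12,0,55],[0,0,0,0,55],[15,0.7,0,0,55],[15,0.7,0,0,55],[0,0,-0.5,0,55],[0,0,0,0,55]]]'
python3 -m pendant '[[[10,0.4,0,0,55],[10,0.4,0,0,55],[10,0.4,0,0,55],[0,0,0,0,55]]]'
```

```text
time_s: 16.18
eef_pos: [0.4602, 0.2269, 0.033]
eef_rot: [0.0, 1.0, 0.02, -0.0]
wrist_force: [0.2, -0.3, 0.4]
opening: 0.729
time_s: 16.68
eef_pos: [0.491, 0.2281, 0.0329]
eef_rot: [-0.0, 1.0, 0.02, 0.0]
wrist_force: [-0.3, -0.7, -1.3]
opening: 0.724
```

```bash
python3 -m pendant '[[[6,0.3,0,0,55],[6,0.3,0,0,55],[6,0.3,0,0,55],[6,0.3,0,0,55],[0,0,0,0,55]]]'
python3 - <<'E'
from h import *
c=cam('side','j_side'); find(c,'side','lid_blue_center'); find(c,'side','lip_edge'); find(c,'side','pile1_center')
im=cv2.imread('pics/j_side.png')
cv2.imwrite('pics/j_crop.png',cv2.resize(im[195:315,120:280],(800,600),interpolation=cv2.INTER_CUBIC))
E
```

```text
time_s: 17.3
eef_pos: [0.5154, 0.2294, 0.0333]
eef_rot: [-0.0, 1.0, 0.02, 0.001]
wrist_force: [0.3, 0.6, -1.3]
opening: 0.726
side lid_blue_center 0.59 [0.553 0.23  0.044] [203. 261.]
side lid_blue_center 0.32 [0.6   0.233 0.041] [186. 256.]
side lip_edge 0.96 [0.565 0.23  0.072] [198. 249.]
side pile1_center 0.6 [0.6   0.229 0.015] [189. 264.]
```

View pics/j_crop.png

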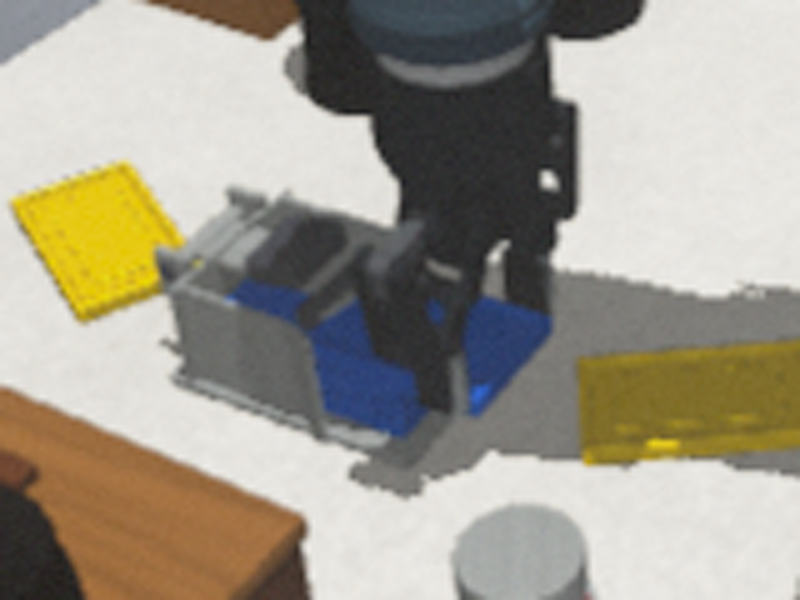

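The arm has lifted (lip at 0.072 m) with the lid under it, and the fingers are outside the pile. Pushing further.

```bash
python3 -m pendant '[[[8,0.35,0,0,55],[8,0.35,0,0,55],[8,0.35,0,0,55],[8,0.35,0,0,55],[0,0,0,0,55]]]'
python3 -m pendant '[[[3,0.1,0,0,55],[3,0.1,0,0,55],[0,0,0,0,55]]]'
python3 -m pendant '[[[2,0.1,0,0,55],[2,0.1,0,0,55],[0,0,0,0,55]]]'
```

```text
time_s: 18.12
eef_pos: [0.5474, 0.2307, 0.0332]
eef_rot: [-0.0, 1.0, 0.02, 0.001]
wrist_force: [1.0, -0.4, -1.7]
opening: 0.727
time_s: 18.5
eef_pos: [0.5526, 0.231, 0.0331]
eef_rot: [-0.0, 1.0, 0.02, 0.0]
wrist_force: [-0.0, -1.0, -2.3]
opening: 0.727
time_s: 18.88
eef_pos: [0.5566, 0.2312, 0.0331]
eef_rot: [-0.0, 1.0, 0.02, 0.0]
wrist_force: [-0.1, -0.4, -1.7]
opening: 0.729
```

```bash
python3 -m pendant '[[[1,0,0,0,55],[1,0.1,0,0,55],[0,0,0,0,55]]]'
python3 -m pendant '[[[1,0,0,0,55],[1,0.1,0,0,55],[0,0,0,0,55]]]'
```

```text
time_s: 19.25
eef_pos: [0.5584, 0.2313, 0.033]
eef_rot: [-0.0, 1.0, 0.02, 0.0]
wrist_force: [-0.4, -0.1, -1.2]
opening: 0.728
time_s: 19.62
eef_pos: [0.5595, 0.2313, 0.0326]
eef_rot: [0.0, 1.0, 0.021, -0.001]
wrist_force: [-4.5, -0.6, -0.8]
opening: 0.728
```

There is 4.5 N against the back stop, so the lid is home. Release and withdraw.

```bash
python3 -m pendant '[[[-0.5,0,0,0,55],[0,0,0,0,70],[0,0,0,0,85],[0,0,0,0,85],[0,0,10,0,85],[0,0,40,0,85],[-30,0,50,0,85],[-60,0,40,0,85]]]'
python3 -m pendant '[[[-50,-40,20,0,85],[0,0,0,0,85],[0,0,0,0,85]]]'
python3 - <<'E'
from h import *
a=np.radians(2.5);H=np.array([.6,.232]);M=np.array([[np.cos(a),np.sin(a)],[-np.sin(a),np.cos(a)]])
ims=[]
for n in ['wrist','side','top']:
  c=cam(n,'k_'+n)
  for t in ['lid_blue_center','lip_edge','holder_home','holder','lid_green_center','lid_orange_center']: find(c,n,t,k=2)
  p=w2p(c,(.59,.232,.04)).astype(int); w,h=(120,90) if n=='wrist' else (60,45)
  x=max(p[0]-w,0);y=max(p[1]-h,0)
  ims.append(cv2.resize(cv2.cvtColor(c['img'],cv2.COLOR_RGB2BGR)[y:y+2*h,x:x+2*w],(400,300),interpolation=cv2.INTER_CUBIC))
cv2.imwrite('pics/k.png',np.hstack(ims[:2]))
print(monitor.get_obs()['wrist_force'])
E
```

```text
time_s: 20.62
eef_pos: [0.4793, 0.2314, 0.1712]
eef_rot: [-0.001, 1.0, 0.02, 0.002]
wrist_force: [0.2, 0.6, 1.2]
opening: 0.996
time_s: 21.0
eef_pos: [0.4322, 0.1943, 0.1875]
eef_rot: [-0.0, 1.0, 0.02, 0.001]
wrist_force: [-0.2, 0.6, 0.4]
opening: 0.995
wrist lip_edge 0.81 [0.566 0.232 0.073] [233.  25.]
wrist holder 0.66 [ 0.594  0.229 -0.002] [248.  12.]
side lid_blue_center 0.59 [0.599 0.234 0.048] [186. 254.]
side lip_edge 0.64 [0.568 0.231 0.074] [196. 248.]
side holder_home 0.82 [0.598 0.233 0.04 ] [187. 257.]
side holder 0.98 [0.599 0.228 0.   ] [190. 269.]
side lid_green_center 0.56 [ 0.534 -0.276  0.064] [305. 165.]
side lid_orange_center 0.88 [ 0.59  -0.285  0.06 ] [290. 161.]
top lid_blue_center 0.7 [0.599 0.233 0.042] [204. 185.]
top lid_blue_center 0.47 [0.626 0.404 0.   ] [149. 177.]
top lip_edge 0.64 [0.566 0.231 0.072] [203. 195.]
top holder_home 0.78 [0.6   0.234 0.038] [204. 185.]
top holder 0.78 [0.6   0.232 0.   ] [207. 187.]
top holder 0.72 [ 0.316 -0.421  0.002] [432. 290.]
top lid_green_center 0.57 [ 0.548 -0.275  0.062] [385. 205.]
top lid_orange_center 0.61 [ 0.589 -0.283  0.062] [388. 191.]
[ 0.37014029 -0.00820355 -0.40859334]
```

```bash
python3 -c "
from bench import order; print(order.hand_in())"
```

```text
the job is handed in; nothing more can be done
None
```

I put the blue lid away and handed the job in at about 21 s of robot time; no verdict came back.

- **Laying it flat:** I gripped the lid by its top and lifted it from the rack. I stood it on the clear counter and tipped it over with an open finger, so it landed flat with the gasket down. I let go there, and the side picture showed it lying flat.
- **Sliding it in:** I gripped it across its rear end and slid it level over the pile, under the lip. Partway in, the lip had lifted from about 0.060 m to 0.072 m. I pushed until the back stop gave 4.5 N, then released and backed away.

**Last checks:**
- **Lid position:** the top and side cameras put the lid at (0.599, 0.233–0.234), within about 1 mm of where they place `holder_home`.
- **Lid height:** the top camera gave 0.042 m against the expected 0.041. The side camera gave 0.048 m, which disagrees; I put that down to network error, since the networks are only good to about 4 mm.
- **Arm:** the lip sits at about 0.073 m, which fits the arm riding on a fourth lid.
- **Squareness:** the gripper's yaw was 2.3° against about 2.5° for the holder.
- **Other lids:** green and orange still read where they were, except one top-camera reading of green 6 mm off, well inside the 25 mm limit.

**Not checked:**
- The final close-up could not be viewed because the 12-picture limit was reached, so these end checks are from the numbers only.
- I did not re-measure the piled lids or the counter items at the end, though no contact with them showed during the moves.

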